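# Roll the cover strip of an instrument case home

### The job

Take the hand roller from its rest and roll it with firm pressure along the white cover strip on top of the instrument case, from one end to the other, until all six sections are pressed fully home. Push with roughly 15 to 20 N and never more than 30 N, touch the case and strip with the roller's wheel only, then hang the roller back in its rest and let go, leaving everything else on the bench where it is.

Things in the scene. Friction and masses are not known exactly. Their poses are not given: they have to be found in the camera images.
- strip_mid (a point): Point at table height (z = 0) straight below the middle of the cover strip; fixed to the fixture. Axes: z up, y along the strip, x across it. The strip runs along the top of the grey instrument case: six separate white plastic snap-in sections in a row along y, 27 mm pitch, 162 mm in all, each 26 mm long and 18 mm wide. They start 5 to 6 mm proud of the case top; fully home they are 2 mm proud.
- fixture: Fixed aluminium base 130 x 200 x 12 mm, origin at the middle of its underside on the table, axes as strip_mid, which is 30 mm towards -x. It carries the case (110 x 190 x 44 mm) on a sprung bed that gives straight down 1 mm per 12 N (6 mm at most) and comes back. Its levelling differs each time, unmeasured: mid-strip, seated section tops lie 68 to 82 mm above the table, and the strip slopes along its length up to 0.05 rad either way; feel for it.
- roller_grip (a point): Centre of the hand roller's upright wooden handle: 44 mm (x) by 26 mm (y), 50 mm high (25 up, 25 down). Grip it from above across its 26 mm. Axes: z up, x the rolling direction, y along the wheel's axle. Straight below this point: aluminium shoulder plate 90 (x) x 36 (y) x 8 mm, at 25 to 33 mm; wheel axle at 56 mm; wheel's lowest point at 81 mm. Starts upright in its rest.
- roller: The hand roller, about 0.38 kg in all; origin at the wheel's lowest point, 81 mm below the handle's centre; z up along the handle, x the rolling direction.
- wheel (a joint): Turn of the roller's rubber-faced wheel (50 mm in diameter, 24 mm wide) in its fork, rad, 0 at the start; it turns freely either way, 1 rad per 25 mm rolled.
- rest_top (a point): The roller's rest, a fixed dark steel cradle 116 (x) x 70 (y) mm: point midway between its two supports at their top, 60 mm above the table. Axes: z up, x from support to support, the roller's rolling direction when put away (either way round). The shoulder plate lies on the supports, 4.5 mm of play to the 8 mm lips at each end, wheel hanging between; handle centre then 33 mm above this point.
- section1 (a joint): How far strip section 1 (centre at y = -67.5 mm from strip_mid) has been pushed down, m: 0 to 0.0008 at the start, 0.004 fully home. It slides against 7 to 9 N of friction and stays where it is left.
- section2 (a joint): How far strip section 2 (centre at y = -40.5 mm from strip_mid) has been pushed down, m: 0 to 0.0008 at the start, 0.004 fully home. It slides against 7 to 9 N of friction and stays where it is left.
- section3 (a joint): How far strip section 3 (centre at y = -13.5 mm from strip_mid) has been pushed down, m: 0 to 0.0008 at the start, 0.004 fully home. It slides against 7 to 9 N of friction and stays where it is left.
- section4 (a joint): How far strip section 4 (centre at y = 13.5 mm from strip_mid) has been pushed down, m: 0 to 0.0008 at the start, 0.004 fully home. It slides against 7 to 9 N of friction and stays where it is left.
- section5 (a joint): How far strip section 5 (centre at y = 40.5 mm from strip_mid) has been pushed down, m: 0 to 0.0008 at the start, 0.004 fully home. It slides against 7 to 9 N of friction and stays where it is left.
- section6 (a joint): How far strip section 6 (centre at y = 67.5 mm from strip_mid) has been pushed down, m: 0 to 0.0008 at the start, 0.004 fully home. It slides against 7 to 9 N of friction and stays where it is left.
- spool_mid (a point): Bystander, to be left alone: solder spool, 52 mm across, 36 mm high, standing; point at its centre.
- meter_mid (a point): Bystander, to be left alone: multimeter, 170 x 85 x 36 mm, lying flat; point at its centre.
- board_mid (a point): Bystander, to be left alone: circuit board, 80 x 65 x 8 mm; point at its centre.
- pot_mid (a point): Bystander, to be left alone: round parts tin, 60 mm across, 34 mm high; point at its centre.
- charger_mid (a point): Bystander, to be left alone: small black charger box, 50 x 70 x 22 mm; point at its centre.
- driver_grip (a point): Bystander, to be left alone: screwdriver, about 200 mm long, lying; this point is on its handle.
Mind the look-alikes: they are no part of the job. Leave any blue or pink look-alike of the roller alone.

How it is judged:
On the way, in this order (a step that is already met when the one before it is completed fails the run):
1. the roller is lifted out of its rest (z of roller in the frame of rest_top above 0 m), for 0.1 s.
2. the roller's wheel is rolled along under pressure: over 60 mm of rolling (2.5 rad of the wheel, either way), pressing with more than 6 N ((value of joint wheel above 2.5 rad or value of joint wheel below -2.5 rad) and contact force between roller and fixture above 6 N).
At the end, for the whole second after the job is handed in: All six sections are within 1.5 mm of fully home (joint above 0.0025), and the roller hangs at rest and upright (within 0.1 rad) in its rest, its shoulder plate on the two supports: handle centre within 15 mm sideways of the rest's middle and 28 to 38 mm above the support tops (value of joint each of section1, section2, section3, section4, section5, section6 above 0.0025 m and horizontal distance between roller_grip and rest_top below 0.015 m and z of roller_grip in the frame of rest_top between 0.028 and 0.038 m and angle between roller's own z axis and vertical below 0.1 rad and linear speed of roller below 0.02 m/s); the robot touches nothing.
It fails at once if the roller presses on the strip or case with more than 30 N (contact force between roller and fixture above 30 N).
It fails at once if the gripper's fingers or the arm touch the case, strip or fixture (contact force between any of the fingers, the arm and fixture above 1 N).
It fails at once if a bystander (spool, multimeter, circuit board, tin, charger or screwdriver) is moved over 30 mm (distance of any of spool_mid, meter_mid, board_mid, pot_mid, charger_mid, driver_grip from where it was at the start of the episode above 0.03 m).
It also fails if it takes over 72 s, if anything falls off the work surface, if the arm or the gripper's body presses on something with over 40 N, if the wrist force passes 120 N, or if a joint passes its speed limit or range.

### The arm

A 7-joint arm with a two-finger parallel gripper is mounted at the origin on the work surface. World frame = base frame: x ahead of the robot, y to its left, z up, the work surface at z = 0. Lengths are in m, angles in rad, forces in N, time in s.
With the tool pointing down it reaches from about 0.4 to 0.875 m from the base axis. Payload 6.5 kg.
Tool frame: the origin (TCP) lies on the mounting face of the last link; the fingertips stand 166 mm ahead of it and the grasp point (between the pads) lies 147 mm ahead of it; z points along the fingers, y is the line along which they close (so a half turn about z gives the same grasp; the last joint's range is limited). The gripper opens to 88 mm and grips with 3 to 60 N. Pads are 18 mm wide; open, the fingers measure 123 mm over their backs; the gripper's body (75 mm by 187 mm) begins 45 mm behind the grasp point.
Start: joints at [-1.294, 0.536, -0.004, 1.538, 0.003, 1.067, -0.071], TCP at [0.218, 0.612, 0.405] pointing down, gripper open.
Joint ranges: [-2.7, 2.7], [-0.37, 2.16], [-1.27, 1.26], [0.24, 2.4], [-1.31, 4.45], [0.19, 1.91], [-2.76, 2.76]. Speed limits (rad/s): [2.39, 2.39, 3.14, 3.14, 3.14, 3.14, 3.14].

### API

Orientations are given as a unit quaternion [x, y, z, w].
In Python, from cell import readout, optics, order gives the robot as it stands. The module is installed in compiled form; this text tells all that it offers.
- The arm moves only by the tool step_arm, never from a script. Its argument "rows" is a list of rows, each an object of numbers: "tx", "ty", "tz": the shift along the tool's x, y, z in m; "ax", "ay", "az": the turn, a rotation vector about the tool's x, y, z in degrees; "grip": the opening, from 0 (shut) to 1 (fully open). In form: [{"tx": .., "ty": .., "tz": .., "ax": .., "ay": .., "az": .., "grip": ..}, ...]. A call has 1 to 12 rows; each row shifts and turns the commanded pose from where the row before left it, along the tool's axes as they then stand; what a row does not reach is not made up. A row lasts 1/8 s, in which the tool goes at most 62.5 mm and 10.7 degrees, less where a joint would pass 70% of its speed; a pose out of reach is approached as far as the arm can. A call with a gripper value outside its range is refused whole. The fingers move at their own pace and stop on an object; the grip force is fixed at half the most. Time passes only in rows, so rows that do not move let the fingers close. It gives the time, the measured TCP pose, the force, the opening and the grip force at its end, in the units of the state.
- readout.sense(): the state, without advancing time (a new reading comes with each control period).
- optics.snapshot(name): name is "scene" or "top"; returns a dict with "color" (480x640x3 uint8, red, green, blue), "fx", "fy", "cx", "cy" (pixels), "k1" (the pictures are not rectified: a ray, as slopes to the right and down, at radius r is drawn at 1 + k1 r^2 times it, then the intrinsics apply), "rvec" (rotation vector, rad) and "tvec" (3), from world to camera coordinates, as OpenCV has them. Camera axes: x right, y down, z forward; pixel columns grow to the right and rows downward; lengths in m; the calibration is good to about 2 mm. A picture is of the moment at which its call begins. There is no depth.
- order.job_done(): hands the job in; it is judged then, once.
The state is a dict: "time_s": time; "joints": joint angles; "dq": joint speeds; "effort": joint torques, N m; "position": TCP position; "ee_rot": TCP orientation; "wrist_force": force on the tool from outside, world axes, zero at the start; "torque": the same for the moment, N m; "gripper_width": finger opening in m; "grip_force": force on a finger pad.
Only numpy, scipy, OpenCV 4.12 (cv2) and the standard library are available. Lean on these libraries where they do the work, as an engineer would, in place of code of your own. Each camera call takes 0.05 s, during which the arm holds its last target. There are 200 camera calls.

## Working session

There is one attempt and no reset: what is moved stays moved. The work goes in short steps, Python scripts to look and compute and a tool call to move; the robot and the scene stay as the last step left them, time stands still between calls to the robot, and variables do not carry over. Pictures are saved under pics/ and viewed, at most 10 in all, crops included, and the job is handed in when it is done.

Besides the shell and the picture viewer there is one more tool, called after "Request:" as a command line: name --argument value ..., lists and objects as JSON in quotes. step_arm: Moves the arm, as the interface text tells. Its arguments: {"type":"object","properties":{"rows":{"type":"array"}},"required":["rows"]}

```bash
mkdir -p pics
python3 - <<'E'
from cell import readout, optics
import cv2,pickle
s=readout.sense();print({k:s[k] for k in('time_s','position','ee_rot','wrist_force','gripper_width')})
for n in("scene","top"):
    d=optics.snapshot(n);pickle.dump(d,open(n+'.pkl','wb'))
    cv2.imwrite(f'pics/{n}0.png',d['color'][:,:,::-1]);print({k:v for k,v in d.items() if k!='color'})
E
```

```text
{'time_s': 0.0, 'position': array([0.21836593, 0.61186084, 0.40383468]), 'ee_rot': array([ 1.70513305e-01,  9.85354975e-01, -8.83019807e-04, -8.20659972e-05]), 'wrist_force': array([ 0.53525298, -0.1353128 ,  0.71981691]), 'gripper_width': 0.08823063583411041}
{'fx': 496.29626622913213, 'fy': 496.29626622913213, 'cx': 316.579847895366, 'cy': 233.66997674001416, 'k1': 0.004852509236898627, 'rvec': array([ 1.24068791,  2.40190156, -0.85593529]), 'tvec': array([ 0.35271359, -0.31103031,  1.38908888])}
{'fx': 475.15627861755166, 'fy': 475.15627861755166, 'cx': 327.5088214548773, 'cy': 234.74521397690708, 'k1': -0.00778085566746581, 'rvec': array([ 2.15395724, -2.14858761,  0.12124611]), 'tvec': array([0.01495242, 0.56756752, 1.0777155 ])}
```

View pics/scene0.png

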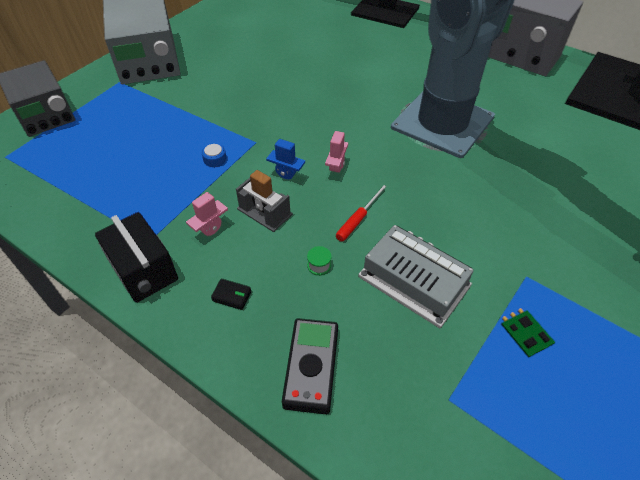

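View pics/top0.png

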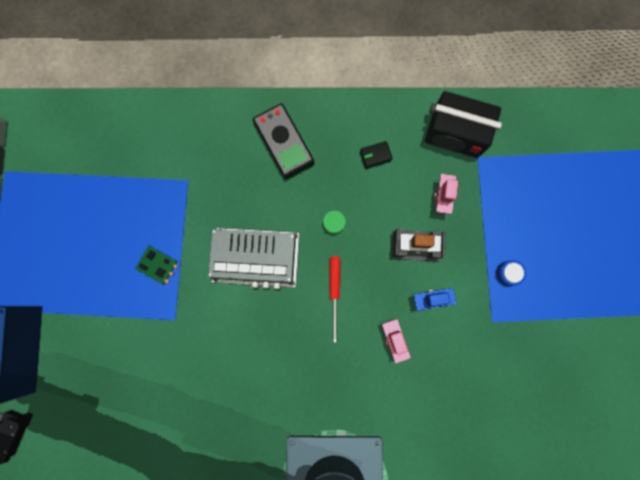

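The top view shows the real brown-handled roller in its rest at about (424,241). The white strip runs along the case at about (250,269), nearly along world y.

```bash
cat > h.py <<'E'
import cv2,numpy as np,pickle
def K(d): return np.array([[d['fx'],0,d['cx']],[0,d['fy'],d['cy']],[0,0,1]]),np.array([d['k1'],0,0,0,0.])
def ray(d,uv,z):
    k,c=K(d);n=cv2.undistortPoints(np.float64(uv).reshape(-1,1,2),k,c).reshape(-1,2)
    R=cv2.Rodrigues(d['rvec'])[0];o=-R.T@d['tvec'];v=np.c_[n,np.ones(len(n))]@R
    return o+v*((z-o[2])/v[:,2])[:,None]
def proj(d,p):
    k,c=K(d);return cv2.projectPoints(np.float64(p).reshape(-1,1,3),d['rvec'],d['tvec'],k,c)[0].reshape(-1,2)
def blob(m,box):
    x0,y0,x1,y1=box;q=np.zeros(m.shape,np.uint8);q[y0:y1,x0:x1]=m[y0:y1,x0:x1]
    n,l,s,c=cv2.connectedComponentsWithStats(q);i=1+np.argmax(s[1:,4])
    cn=cv2.findContours((l==i).astype(np.uint8),0,1)[0][0]
    return s[i],c[i],cv2.minAreaRect(cn),l==i
E
python3 - <<'E'
from h import *
t=pickle.load(open('top.pkl','rb'));s=pickle.load(open('scene.pkl','rb'))
def br(d): 
    c=d['color'].astype(int);return (c[...,0]>c[...,1]*1.5)&(c[...,1]>c[...,2]*1.3)
for d,b in((t,(390,225,450,265)),(s,(235,165,295,230))):
    a=blob(br(d),b);print(a[0],a[1],a[2]);print(ray(d,cv2.boxPoints(a[2]),.118),ray(d,a[1],.118))
o=[]
for d,b in((t,(205,255,300,280)),(s,(380,225,475,280))):
    c=d['color'].astype(int);m=(c.min(2)>200)
    q=np.zeros_like(m);x0,y0,x1,y1=b;q[y0:y1,x0:x1]=m[y0:y1,x0:x1]
    n,l,st,ce=cv2.connectedComponentsWithStats(q.astype(np.uint8))
    print([(st[i].tolist(),ce[i].round(1).tolist()) for i in range(1,n) if st[i,4]>5])
a=cv2.resize(t['color'][195:305,195:315],None,fx=6,fy=5,interpolation=2)[:,:,::-1]
b=cv2.resize(t['color'][215:275,380:460],None,fx=5,fy=5,interpolation=2)[:,:,::-1]
cv2.imwrite('pics/c1.png',a[:550]);cv2.imwrite('pics/c2.png',np.hstack([b,cv2.resize(s['color'][160:235,230:310],(400,300),interpolation=2)[:,:,::-1]]))
E
```

```text
[414 235  20  12 215] [423.3255814  240.28837209] ((423.5, 240.5), (11.0, 19.0), 90.0)
[[ 0.55695838 -0.17180934  0.118     ]
 [ 0.55702998 -0.2128408   0.118     ]
 [ 0.53312123 -0.21226025  0.118     ]
 [ 0.53304132 -0.17134697  0.118     ]] [[ 0.5454799  -0.19170065  0.118     ]]
[251 177  21  20 187] [261.52406417 186.93048128] ((260.6950988769531, 186.743896484375), (21.42371940612793, 17.448184967041016), 6.340190887451172)
[[ 0.60342066 -0.17907268  0.118     ]
 [ 0.56092529 -0.20962859  0.118     ]
 [ 0.53973864 -0.16696416  0.118     ]
 [ 0.58269422 -0.1378284   0.118     ]] [[ 0.57140471 -0.17128593  0.118     ]]
[([294, 255, 3, 25, 40], [295.0, 266.9]), ([215, 264, 11, 6, 64], [220.0, 266.4]), ([227, 264, 11, 7, 68], [231.8, 267.1]), ([239, 265, 11, 7, 68], [243.8, 267.8]), ([250, 266, 12, 7, 63], [255.6, 268.6]), ([262, 266, 12, 7, 64], [267.4, 269.4]), ([274, 267, 11, 7, 69], [279.3, 270.0])]
[([393, 232, 12, 8, 51], [398.7, 235.7]), ([404, 238, 12, 9, 54], [409.5, 242.1]), ([415, 245, 12, 8, 55], [420.8, 248.4]), ([427, 251, 12, 9, 57], [432.5, 255.0]), ([438, 258, 13, 9, 59], [444.1, 261.9]), ([450, 265, 13, 9, 61], [456.1, 268.9])]
```

View pics/c1.png

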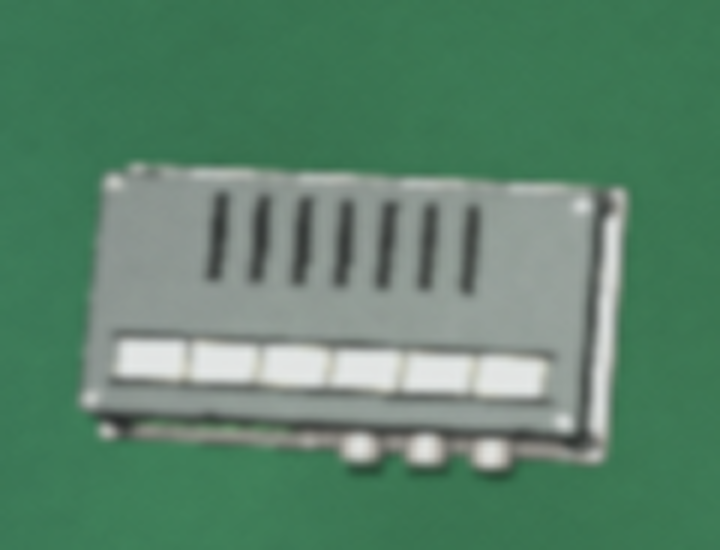

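View pics/c2.png

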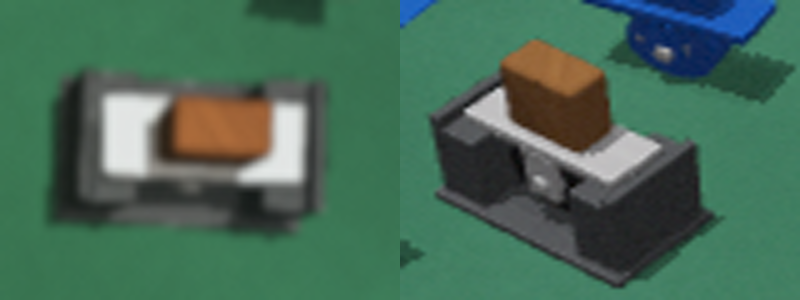

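Run:
```python
from h import *
from scipy.optimize import least_squares
t=pickle.load(open('top.pkl','rb'));s=pickle.load(open('scene.pkl','rb'))
def tri(a,b): return least_squares(lambda p:np.r_[proj(t,p)[0]-a,proj(s,p)[0]-b],[.5,0,.08])
A=[(220.0,266.4),(231.8,267.1),(243.8,267.8),(255.6,268.6),(267.4,269.4),(279.3,270.0)]
B=[(398.7,235.7),(409.5,242.1),(420.8,248.4),(432.5,255.0),(444.1,261.9),(456.1,268.9)]
# which end order: top left = +y; in scene try both
for BB in(B,B[::-1]):
    r=[tri(a,b) for a,b in zip(A,BB)];print(np.array([q.x for q in r]).round(4),[round(q.cost,2) for q in r])
print('strip at .08',ray(t,A,.08).round(4))
# plate corners from crop, z=.068; handle top corners
c=np.array([(103,93),(308,103),(304,186),(101,178)])/5+[379.6,214.6]
P=ray(t,c,.068);print('plate',P.round(4),P.mean(0))
c=np.array([(172,97),(271,97),(269,157),(172,160)])/5+[379.6,214.6]
P=ray(t,c,.118);print('handle',P.round(4),P.mean(0))
# scene handle top corners
c=np.array([(540,40),(608,66),(575,93),(502,62)])-[400,0];c=c/[5,4]+[229.6,159.6]
P=ray(s,c,.118);print('handleS',P.round(4),P.mean(0))
c=np.array([(84,70),(327,80),(323,212),(75,205)])/5+[379.6,214.6]
P=ray(t,c,.068);print('rest',P.round(4),P.mean(0))
```

```text
[[ 0.5119  0.1855  0.1419]
 [ 0.5025  0.187   0.1152]
 [ 0.4924  0.1888  0.0872]
 [ 0.4815  0.1915  0.057 ]
 [ 0.4702  0.1944  0.0242]
 [ 0.4584  0.1979 -0.0105]] [np.float64(770.28), np.float64(288.24), np.float64(34.47), np.float64(28.25), np.float64(270.99), np.float64(777.9)]
[[0.4909 0.2576 0.0714]
 [0.4894 0.2306 0.0719]
 [0.4878 0.2036 0.0724]
 [0.4863 0.1766 0.0724]
 [0.4847 0.1498 0.0719]
 [0.4833 0.1232 0.0725]] [np.float64(0.07), np.float64(0.1), np.float64(0.04), np.float64(0.15), np.float64(0.24), np.float64(0.15)]
strip at .08 [[0.4902 0.2561 0.08  ]
 [0.4887 0.2296 0.08  ]
 [0.4872 0.2026 0.08  ]
 [0.4855 0.1762 0.08  ]
 [0.4838 0.1497 0.08  ]
 [0.4825 0.1231 0.08  ]]
plate [[ 0.5673 -0.1491  0.068 ]
 [ 0.5629 -0.2419  0.068 ]
 [ 0.5251 -0.2391  0.068 ]
 [ 0.5285 -0.1476  0.068 ]] [ 0.54593949 -0.1944572   0.068     ]
handle [[ 0.5591 -0.1719  0.118 ]
 [ 0.5592 -0.2146  0.118 ]
 [ 0.5331 -0.2131  0.118 ]
 [ 0.5317 -0.1713  0.118 ]] [ 0.54580412 -0.19272905  0.118     ]
handleS [[ 0.5349 -0.2126  0.118 ]
 [ 0.5335 -0.1751  0.118 ]
 [ 0.558  -0.1737  0.118 ]
 [ 0.5579 -0.2151  0.118 ]] [ 0.54606174 -0.19410448  0.118     ]
rest [[ 0.5778 -0.1407  0.068 ]
 [ 0.5734 -0.2508  0.068 ]
 [ 0.5133 -0.2474  0.068 ]
 [ 0.5163 -0.1357  0.068 ]] [ 0.54520469 -0.19364681  0.068     ]
```

The two views agree. Strip middle is at about (0.487, 0.190) with tops at about 0.072, direction (0.056, 1). The roller handle is at (0.546, -0.194), direction about (0.037, 1). I'll turn the tool first, then travel.

Request:
step_arm --rows '[{"az": 10.35,"grip": 0.8},{"az": 10.35,"grip": 0.8},{"az": 10.35,"grip": 0.8},{"az": 10.35,"grip": 0.8},{"az": 10.35,"grip": 0.8},{"az": 10.35,"grip": 0.8},{"az": 10.4,"grip": 0.8},{"tx": -0.053,"ty": 0.024,"grip": 0.8},{"tx": -0.053,"ty": 0.024,"grip": 0.8},{"tx": -0.053,"ty": 0.024,"grip": 0.8},{"tx": -0.053,"ty": 0.024,"grip": 0.8},{"tx": -0.053,"ty": 0.024,"grip": 0.8}]'

```text
validation failed for argument at $.ro...
```

Request:
step_arm --rows '[{"tx": -0.053,"ty": 0.024,"grip": 0.8},{"tx": -0.053,"ty": 0.024,"grip": 0.8},{"tx": -0.053,"ty": 0.024,"grip": 0.8},{"tx": -0.053,"ty": 0.024,"grip": 0.8},{"tx": -0.053,"ty": 0.024,"grip": 0.8},{"tx": -0.053,"ty": 0.024,"grip": 0.8},{"tx": -0.053,"ty": 0.024,"grip": 0.8},{"tx": -0.053,"ty": 0.024,"grip": 0.8},{"tx": -0.053,"ty": 0.024,"grip": 0.8},{"tx": -0.052,"ty": 0.022,"grip": 0.8},{"grip": 0.8},{"grip": 0.8}]'

```text
validation failed for argument at $.ro...
```

Request:
step_arm --rows '[{"tx": 0,"ty": 0,"tz": 0,"ax": 0,"ay": 0,"az": 10.35,"grip": 0.8}]'

```text
time_s: 0.22
position: [0.2186, 0.6119, 0.4041]
ee_rot: [0.261, 0.965, -0.001, -0.0]
wrist_force: [1.3, -0.1, 0.2]
gripper_width: 0.0801
grip_force: 0.0
```

Request:
step_arm --rows '[{"tx": 0,"ty": 0,"tz": 0,"ax": 0,"ay": 0,"az": 10.35,"grip": 0.8},{"tx": 0,"ty": 0,"tz": 0,"ax": 0,"ay": 0,"az": 10.35,"grip": 0.8},{"tx": 0,"ty": 0,"tz": 0,"ax": 0,"ay": 0,"az": 10.35,"grip": 0.8},{"tx": 0,"ty": 0,"tz": 0,"ax": 0,"ay": 0,"az": 10.35,"grip": 0.8},{"tx": 0,"ty": 0,"tz": 0,"ax": 0,"ay": 0,"az": 10.35,"grip": 0.8},{"tx": 0,"ty": 0,"tz": 0,"ax": 0,"ay": 0,"az": 10.4,"grip": 0.8},{"tx": -0.053,"ty": 0.024,"tz": 0,"ax": 0,"ay": 0,"az": 0,"grip": 0.8},{"tx": -0.053,"ty": 0.024,"tz": 0,"ax": 0,"ay": 0,"az": 0,"grip": 0.8},{"tx": -0.053,"ty": 0.024,"tz": 0,"ax": 0,"ay": 0,"az": 0,"grip": 0.8},{"tx": -0.053,"ty": 0.024,"tz": 0,"ax": 0,"ay": 0,"az": 0,"grip": 0.8},{"tx": -0.053,"ty": 0.024,"tz": 0,"ax": 0,"ay": 0,"az": 0,"grip": 0.8},{"tx": -0.053,"ty": 0.024,"tz": 0,"ax": 0,"ay": 0,"az": 0,"grip": 0.8}]'

```text
time_s: 1.72
position: [0.3509, 0.2871, 0.4047]
ee_rot: [0.72, 0.694, -0.0, -0.0]
wrist_force: [0.2, 0.3, 0.0]
gripper_width: 0.0706
grip_force: 0.0
```

Request:
step_arm --rows '[{"tx": -0.053,"ty": 0.024,"tz": 0,"ax": 0,"ay": 0,"az": 0,"grip": 0.8},{"tx": -0.053,"ty": 0.024,"tz": 0,"ax": 0,"ay": 0,"az": 0,"grip": 0.8},{"tx": -0.053,"ty": 0.024,"tz": 0,"ax": 0,"ay": 0,"az": 0,"grip": 0.8},{"tx": -0.053,"ty": 0.024,"tz": 0,"ax": 0,"ay": 0,"az": 0,"grip": 0.8},{"tx": -0.053,"ty": 0.024,"tz": 0,"ax": 0,"ay": 0,"az": 0,"grip": 0.8},{"tx": -0.053,"ty": 0.024,"tz": 0,"ax": 0,"ay": 0,"az": 0,"grip": 0.8},{"tx": -0.053,"ty": 0.024,"tz": 0,"ax": 0,"ay": 0,"az": 0,"grip": 0.8},{"tx": -0.053,"ty": 0.024,"tz": 0,"ax": 0,"ay": 0,"az": 0,"grip": 0.8},{"tx": -0.052,"ty": 0.022,"tz": 0,"ax": 0,"ay": 0,"az": 0,"grip": 0.8},{"tx": 0,"ty": 0,"tz": 0,"ax": 0,"ay": 0,"az": 0,"grip": 0.8},{"tx": 0,"ty": 0,"tz": 0,"ax": 0,"ay": 0,"az": 0,"grip": 0.8}]'

```text
time_s: 3.1
position: [0.5464, -0.194, 0.4042]
ee_rot: [0.72, 0.694, -0.0, -0.001]
wrist_force: [0.6, 0.3, -0.5]
gripper_width: 0.0703
grip_force: 0.0
```

```bash
cat > st.py <<'E'
from cell import readout
from scipy.spatial.transform import Rotation as R
s=readout.sense();print(s['time_s'],s['position'].round(4),s['joints'].round(3),'F',s['wrist_force'].round(2),'M',s['torque'].round(2),'w',s['gripper_width'].round(4),s['grip_force'])
print(R.from_quat(s['ee_rot']).as_matrix().round(4).tolist())
E
python3 st.py
```

```text
Traceback (most recent call last):
  File "st.py", line 3, in <module>
    s=readout.sense();print(s['time_s'],s['position'].round(4),s['joints'].round(3),'F',s['wrist_force'].round(2),'M',s['torque'].round(2),'w',s['gripper_width'].round(4),s['grip_force'])
                                                                                                                                               ^^^^^^^^^^^^^^^^^^^^^^^^
AttributeError: 'float' object has no attribute 'round'
```

Request:
step_arm --rows '[{"tx": 0,"ty": 0,"tz": 0.04,"ax": 0,"ay": 0,"az": 0,"grip": 0.8},{"tx": 0,"ty": 0,"tz": 0.04,"ax": 0,"ay": 0,"az": 0,"grip": 0.8},{"tx": 0,"ty": 0,"tz": 0.04,"ax": 0,"ay": 0,"az": 0,"grip": 0.8},{"tx": 0,"ty": 0,"tz": 0.025,"ax": 0,"ay": 0,"az": 0,"grip": 0.8},{"tx": 0,"ty": 0,"tz": 0.017,"ax": 0,"ay": 0,"az": 0,"grip": 0.8},{"tx": 0,"ty": 0,"tz": 0,"ax": 0,"ay": 0,"az": 0,"grip": 0.8},{"tx": 0,"ty": 0,"tz": 0,"ax": 0,"ay": 0,"az": 0,"grip": 0.8}]'

```text
time_s: 3.98
position: [0.5471, -0.1945, 0.2437]
ee_rot: [0.72, 0.694, 0.0, 0.001]
wrist_force: [-0.1, -0.6, -0.4]
gripper_width: 0.0704
grip_force: 0.0
```

```bash
sed -i "s/\['gripper_width'\].round(4)/['gripper_width']/" st.py; python3 st.py
python3 - <<'E'
from cell import optics
import cv2
from h import *
d=optics.snapshot('scene');t=optics.snapshot('top')
b=lambda d,x0,y0,x1,y1:cv2.resize(d['color'][y0:y1,x0:x1],(390,390),interpolation=2)[:,:,::-1]
cv2.imwrite('pics/g1.png',np.hstack([b(d,200,110,330,240),b(t,360,180,490,310)]))
E
```

```text
3.975 [ 0.5471 -0.1945  0.2437] [-0.099  0.695  0.499  1.852 -0.486  0.716  0.64 ] F [-0.15 -0.55 -0.38] M [-0.04  0.09  0.03] w 0.07039826883252466 0.0
[[0.0368, 0.9993, 0.0016], [0.9993, -0.0368, -0.0002], [-0.0002, 0.0016, -1.0]]
```

View pics/g1.png

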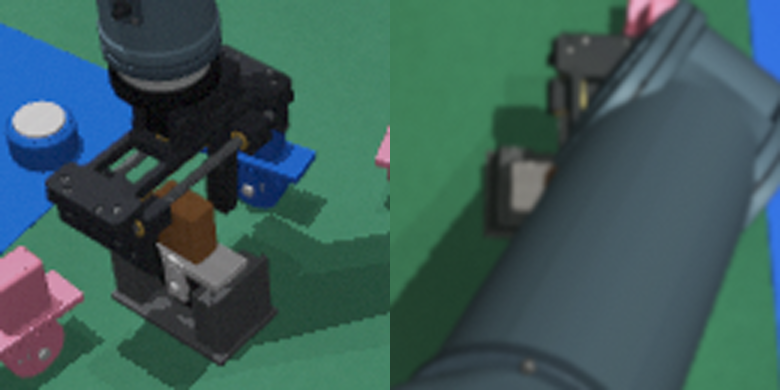

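The fingers straddle the brown handle. Closing now.

Request:
step_arm --rows '[{"tx": 0,"ty": 0,"tz": 0,"ax": 0,"ay": 0,"az": 0,"grip": 0},{"tx": 0,"ty": 0,"tz": 0,"ax": 0,"ay": 0,"az": 0,"grip": 0},{"tx": 0,"ty": 0,"tz": 0,"ax": 0,"ay": 0,"az": 0,"grip": 0},{"tx": 0,"ty": 0,"tz": 0,"ax": 0,"ay": 0,"az": 0,"grip": 0},{"tx": 0,"ty": 0,"tz": 0,"ax": 0,"ay": 0,"az": 0,"grip": 0},{"tx": 0,"ty": 0,"tz": 0,"ax": 0,"ay": 0,"az": 0,"grip": 0}]'

```text
time_s: 4.82
position: [0.5468, -0.1946, 0.2428]
ee_rot: [0.72, 0.694, 0.0, 0.0]
wrist_force: [1.5, 0.4, -0.2]
gripper_width: 0.026
grip_force: 30.0
```

```bash
python3 st.py
```

```text
4.825 [ 0.5468 -0.1946  0.2428] [-0.098  0.697  0.498  1.853 -0.487  0.715  0.64 ] F [ 1.54  0.41 -0.18] M [-0.08 -0.2   0.03] w 0.026015470803222415 29.973630275926553
[[0.0372, 0.9993, 0.0005], [0.9993, -0.0372, -0.0002], [-0.0002, 0.0005, -1.0]]
```

Request:
step_arm --rows '[{"tx": 0,"ty": 0,"tz": -0.02,"ax": 0,"ay": 0,"az": 0,"grip": 0},{"tx": 0,"ty": 0,"tz": -0.04,"ax": 0,"ay": 0,"az": 0,"grip": 0},{"tx": 0,"ty": 0,"tz": -0.05,"ax": 0,"ay": 0,"az": 1.1,"grip": 0},{"tx": 0.035,"ty": -0.01,"tz": 0,"ax": 0,"ay": 0,"az": 0,"grip": 0},{"tx": 0.05,"ty": -0.013,"tz": 0,"ax": 0,"ay": 0,"az": 0,"grip": 0},{"tx": 0.05,"ty": -0.013,"tz": 0,"ax": 0,"ay": 0,"az": 0,"grip": 0},{"tx": 0.05,"ty": -0.013,"tz": 0,"ax": 0,"ay": 0,"az": 0,"grip": 0},{"tx": 0.05,"ty": -0.013,"tz": 0,"ax": 0,"ay": 0,"az": 0,"grip": 0},{"tx": 0.048,"ty": -0.012,"tz": 0,"ax": 0,"ay": 0,"az": 0,"grip": 0},{"tx": 0.03,"ty": -0.007,"tz": 0,"ax": 0,"ay": 0,"az": 0,"grip": 0},{"tx": 0,"ty": 0,"tz": 0,"ax": 0,"ay": 0,"az": 0,"grip": 0},{"tx": 0,"ty": 0,"tz": 0,"ax": 0,"ay": 0,"az": 0,"grip": 0}]'

```text
time_s: 6.32
position: [0.4833, 0.1215, 0.3532]
ee_rot: [0.727, 0.687, -0.0, 0.0]
wrist_force: [0.9, -1.1, -5.1]
gripper_width: 0.026
grip_force: 30.0
```

```bash
python3 st.py
python3 - <<'E'
from cell import optics
import cv2
from h import *
d=optics.snapshot('scene');t=optics.snapshot('top')
b=lambda d,x0,y0,x1,y1:cv2.resize(d['color'][y0:y1,x0:x1],(390,390),interpolation=2)[:,:,::-1]
cv2.imwrite('pics/g2.png',np.hstack([b(d,350,140,500,290),b(t,190,170,340,320)]))
E
```

```text
6.325 [0.4833 0.1215 0.3532] [-0.824  0.399  0.609  2.007 -0.306  0.825 -0.1  ] F [ 0.91 -1.1  -5.05] M [-0.15  0.08 -0.  ] w 0.025981118384490725 29.987935737299267
[[0.0574, 0.9984, 0.0], [0.9984, -0.0574, -0.0005], [-0.0005, 0.0001, -1.0]]
```

View pics/g2.png

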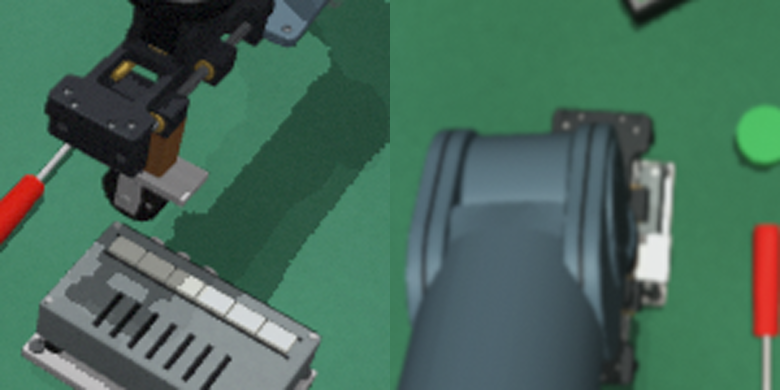

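Roller hangs above the -y end of the strip, aligned. I'll descend and feel for it.

Request:
step_arm --rows '[{"tx": 0,"ty": 0,"tz": 0.025,"ax": 0,"ay": 0,"az": 0,"grip": 0},{"tx": 0,"ty": 0,"tz": 0.015,"ax": 0,"ay": 0,"az": 0,"grip": 0},{"tx": 0,"ty": 0,"tz": 0.004,"ax": 0,"ay": 0,"az": 0,"grip": 0},{"tx": 0,"ty": 0,"tz": 0,"ax": 0,"ay": 0,"az": 0,"grip": 0}]'

```text
time_s: 6.92
position: [0.4836, 0.1221, 0.3088]
ee_rot: [0.727, 0.687, -0.0, 0.0]
wrist_force: [0.1, 0.3, -3.4]
gripper_width: 0.0258
grip_force: 30.0
```

Request:
step_arm --rows '[{"tx": 0,"ty": 0,"tz": 0.002,"ax": 0,"ay": 0,"az": 0,"grip": 0},{"tx": 0,"ty": 0,"tz": 0,"ax": 0,"ay": 0,"az": 0,"grip": 0}]'

```text
time_s: 7.18
position: [0.4835, 0.1225, 0.307]
ee_rot: [0.727, 0.687, 0.0, 0.0]
wrist_force: [0.2, -0.1, -4.9]
gripper_width: 0.0255
grip_force: 30.0
```

Request:
step_arm --rows '[{"tx": 0,"ty": 0,"tz": 0.0015,"ax": 0,"ay": 0,"az": 0,"grip": 0},{"tx": 0,"ty": 0,"tz": 0,"ax": 0,"ay": 0,"az": 0,"grip": 0}]'

```text
time_s: 7.42
position: [0.4834, 0.1225, 0.3052]
ee_rot: [0.727, 0.687, -0.0, -0.0]
wrist_force: [0.1, 0.4, -4.6]
gripper_width: 0.0258
grip_force: 30.0
```

Request:
step_arm --rows '[{"tx": 0,"ty": 0,"tz": 0.001,"ax": 0,"ay": 0,"az": 0,"grip": 0},{"tx": 0,"ty": 0,"tz": 0,"ax": 0,"ay": 0,"az": 0,"grip": 0}]'

```text
time_s: 7.68
position: [0.4835, 0.1225, 0.3044]
ee_rot: [0.727, 0.687, 0.0, 0.0]
wrist_force: [-0.5, -0.4, -2.6]
gripper_width: 0.0256
grip_force: 30.0
```

Request:
step_arm --rows '[{"tx": 0,"ty": 0,"tz": 0.001,"ax": 0,"ay": 0,"az": 0,"grip": 0},{"tx": 0,"ty": 0,"tz": 0,"ax": 0,"ay": 0,"az": 0,"grip": 0}]'

```text
time_s: 7.92
position: [0.4835, 0.1225, 0.3035]
ee_rot: [0.727, 0.687, 0.0, -0.0]
wrist_force: [-1.1, 0.6, 2.6]
gripper_width: 0.0257
grip_force: 30.0
```

Request:
step_arm --rows '[{"tx": 0,"ty": 0,"tz": 0.001,"ax": 0,"ay": 0,"az": 0,"grip": 0},{"tx": 0,"ty": 0,"tz": 0,"ax": 0,"ay": 0,"az": 0,"grip": 0}]'

```text
time_s: 8.18
position: [0.4835, 0.1225, 0.3023]
ee_rot: [0.727, 0.687, 0.0, 0.0]
wrist_force: [-0.7, 0.1, 3.0]
gripper_width: 0.0256
grip_force: 30.0
```

Request:
step_arm --rows '[{"tx": 0,"ty": 0,"tz": 0.001,"ax": 0,"ay": 0,"az": 0,"grip": 0},{"tx": 0,"ty": 0,"tz": 0,"ax": 0,"ay": 0,"az": 0,"grip": 0}]'

```text
time_s: 8.43
position: [0.4835, 0.1225, 0.3012]
ee_rot: [0.727, 0.687, 0.0, 0.0]
wrist_force: [-0.9, 0.3, 1.9]
gripper_width: 0.0258
grip_force: 30.0
```

Request:
step_arm --rows '[{"tx": 0,"ty": 0,"tz": 0.001,"ax": 0,"ay": 0,"az": 0,"grip": 0},{"tx": 0,"ty": 0,"tz": 0,"ax": 0,"ay": 0,"az": 0,"grip": 0}]'

```text
time_s: 8.68
position: [0.4835, 0.1225, 0.3002]
ee_rot: [0.727, 0.687, 0.0, 0.0]
wrist_force: [-0.7, 1.2, 2.3]
gripper_width: 0.0258
grip_force: 30.0
```

Request:
step_arm --rows '[{"tx": 0,"ty": 0,"tz": 0.0008,"ax": 0,"ay": 0,"az": 0,"grip": 0},{"tx": 0,"ty": 0,"tz": 0,"ax": 0,"ay": 0,"az": 0,"grip": 0}]'

```text
time_s: 8.93
position: [0.4835, 0.1224, 0.2996]
ee_rot: [0.727, 0.687, 0.0, 0.0]
wrist_force: [-1.7, -0.2, 4.9]
gripper_width: 0.0255
grip_force: 30.0
```

Request:
step_arm --rows '[{"tx": 0,"ty": 0,"tz": 0.0006,"ax": 0,"ay": 0,"az": 0,"grip": 0},{"tx": 0,"ty": 0,"tz": 0,"ax": 0,"ay": 0,"az": 0,"grip": 0}]'

```text
time_s: 9.18
position: [0.4836, 0.1224, 0.2992]
ee_rot: [0.727, 0.687, 0.0, -0.0]
wrist_force: [-1.9, 0.0, 7.5]
gripper_width: 0.0259
grip_force: 30.0
```

Request:
step_arm --rows '[{"tx": 0,"ty": 0,"tz": 0.0006,"ax": 0,"ay": 0,"az": 0,"grip": 0},{"tx": 0,"ty": 0,"tz": 0,"ax": 0,"ay": 0,"az": 0,"grip": 0}]'

```text
time_s: 9.43
position: [0.4836, 0.1224, 0.2989]
ee_rot: [0.727, 0.687, 0.0, -0.0]
wrist_force: [-2.4, -0.8, 10.9]
gripper_width: 0.0257
grip_force: 30.0
```

Request:
step_arm --rows '[{"tx": 0.004,"ty": 0,"tz": 0,"ax": 0,"ay": 0,"az": 0,"grip": 0},{"tx": 0.004,"ty": 0,"tz": 0,"ax": 0,"ay": 0,"az": 0,"grip": 0},{"tx": 0,"ty": 0,"tz": 0,"ax": 0,"ay": 0,"az": 0,"grip": 0}]'

```text
time_s: 9.8
position: [0.4841, 0.1296, 0.2989]
ee_rot: [0.727, 0.687, -0.0, 0.0]
wrist_force: [-2.3, -2.6, 12.5]
gripper_width: 0.0257
grip_force: 30.0
```

Request:
step_arm --rows '[{"tx": 0.004,"ty": 0,"tz": 0,"ax": 0,"ay": 0,"az": 0,"grip": 0},{"tx": 0.004,"ty": 0,"tz": 0,"ax": 0,"ay": 0,"az": 0,"grip": 0},{"tx": 0,"ty": 0,"tz": 0,"ax": 0,"ay": 0,"az": 0,"grip": 0}]'

```text
time_s: 10.18
position: [0.4847, 0.1388, 0.2989]
ee_rot: [0.727, 0.687, 0.001, -0.0]
wrist_force: [-1.9, 0.6, 10.5]
gripper_width: 0.0256
grip_force: 30.0
```

```bash
python3 st.py
```

```text
10.175 [0.4847 0.1388 0.2989] [-0.798  0.496  0.547  2.028 -0.387  0.717 -0.064] F [-1.86  0.64 10.54] M [ 0.06  0.76 -0.05] w 0.025636370543864737 29.99294577326509
[[0.0562, 0.9984, 0.0008], [0.9984, -0.0562, 0.0009], [0.0009, 0.0007, -1.0]]
```

Request:
step_arm --rows '[{"tx": 0.004,"ty": 0,"tz": 0,"ax": 0,"ay": 0,"az": 0,"grip": 0},{"tx": 0.004,"ty": 0,"tz": 0,"ax": 0,"ay": 0,"az": 0,"grip": 0},{"tx": 0.003,"ty": 0,"tz": 0,"ax": 0,"ay": 0,"az": 0,"grip": 0},{"tx": 0,"ty": 0,"tz": 0,"ax": 0,"ay": 0,"az": 0,"grip": 0}]'

```text
time_s: 10.68
position: [0.4853, 0.1498, 0.299]
ee_rot: [0.727, 0.687, 0.001, -0.0]
wrist_force: [-2.4, 0.0, 11.4]
gripper_width: 0.0259
grip_force: 30.0
```

Request:
step_arm --rows '[{"tx": 0.004,"ty": 0,"tz": 0,"ax": 0,"ay": 0,"az": 0,"grip": 0},{"tx": 0.004,"ty": 0,"tz": 0,"ax": 0,"ay": 0,"az": 0,"grip": 0},{"tx": 0,"ty": 0,"tz": 0,"ax": 0,"ay": 0,"az": 0,"grip": 0}]'

```text
time_s: 11.05
position: [0.4858, 0.1568, 0.299]
ee_rot: [0.727, 0.687, 0.0, 0.0]
wrist_force: [-2.5, -2.3, 11.9]
gripper_width: 0.0257
grip_force: 30.0
```

Request:
step_arm --rows '[{"tx": 0.004,"ty": 0,"tz": 0,"ax": 0,"ay": 0,"az": 0,"grip": 0},{"tx": 0.004,"ty": 0,"tz": 0,"ax": 0,"ay": 0,"az": 0,"grip": 0},{"tx": 0.004,"ty": 0,"tz": 0,"ax": 0,"ay": 0,"az": 0,"grip": 0},{"tx": 0.004,"ty": 0,"tz": 0,"ax": 0,"ay": 0,"az": 0,"grip": 0},{"tx": 0.003,"ty": 0,"tz": 0,"ax": 0,"ay": 0,"az": 0,"grip": 0},{"tx": 0,"ty": 0,"tz": 0,"ax": 0,"ay": 0,"az": 0,"grip": 0}]'

```text
time_s: 11.8
position: [0.487, 0.1768, 0.2991]
ee_rot: [0.727, 0.687, 0.001, 0.0]
wrist_force: [-1.4, 1.0, 11.2]
gripper_width: 0.0257
grip_force: 30.0
```

Request:
step_arm --rows '[{"tx": 0.004,"ty": 0,"tz": 0,"ax": 0,"ay": 0,"az": 0,"grip": 0},{"tx": 0.004,"ty": 0,"tz": 0,"ax": 0,"ay": 0,"az": 0,"grip": 0},{"tx": 0.004,"ty": 0,"tz": 0,"ax": 0,"ay": 0,"az": 0,"grip": 0},{"tx": 0,"ty": 0,"tz": 0,"ax": 0,"ay": 0,"az": 0,"grip": 0}]'

```text
time_s: 12.3
position: [0.4877, 0.1882, 0.299]
ee_rot: [0.727, 0.687, 0.001, 0.0]
wrist_force: [-1.5, -1.4, 10.7]
gripper_width: 0.0257
grip_force: 30.0
```

Request:
step_arm --rows '[{"tx": 0.004,"ty": 0,"tz": 0,"ax": 0,"ay": 0,"az": 0,"grip": 0},{"tx": 0.004,"ty": 0,"tz": 0,"ax": 0,"ay": 0,"az": 0,"grip": 0},{"tx": 0.004,"ty": 0,"tz": 0,"ax": 0,"ay": 0,"az": 0,"grip": 0},{"tx": 0.004,"ty": 0,"tz": 0,"ax": 0,"ay": 0,"az": 0,"grip": 0},{"tx": 0,"ty": 0,"tz": 0,"ax": 0,"ay": 0,"az": 0,"grip": 0}]'

```text
time_s: 12.92
position: [0.4886, 0.2048, 0.299]
ee_rot: [0.727, 0.687, 0.001, 0.0]
wrist_force: [-2.3, 0.3, 9.1]
gripper_width: 0.0257
grip_force: 30.0
```

Request:
step_arm --rows '[{"tx": 0.004,"ty": 0,"tz": 0,"ax": 0,"ay": 0,"az": 0,"grip": 0},{"tx": 0.004,"ty": 0,"tz": 0,"ax": 0,"ay": 0,"az": 0,"grip": 0},{"tx": 0.004,"ty": 0,"tz": 0,"ax": 0,"ay": 0,"az": 0,"grip": 0},{"tx": 0,"ty": 0,"tz": 0,"ax": 0,"ay": 0,"az": 0,"grip": 0}]'

```text
time_s: 13.42
position: [0.4893, 0.2165, 0.299]
ee_rot: [0.727, 0.687, 0.001, 0.0]
wrist_force: [-1.1, -0.1, 9.1]
gripper_width: 0.0257
grip_force: 30.0
```

Request:
step_arm --rows '[{"tx": 0.004,"ty": 0,"tz": 0,"ax": 0,"ay": 0,"az": 0,"grip": 0},{"tx": 0.004,"ty": 0,"tz": 0,"ax": 0,"ay": 0,"az": 0,"grip": 0},{"tx": 0.004,"ty": 0,"tz": 0,"ax": 0,"ay": 0,"az": 0,"grip": 0},{"tx": 0.003,"ty": 0,"tz": 0,"ax": 0,"ay": 0,"az": 0,"grip": 0},{"tx": 0,"ty": 0,"tz": 0,"ax": 0,"ay": 0,"az": 0,"grip": 0}]'

```text
time_s: 14.05
position: [0.4902, 0.2318, 0.2991]
ee_rot: [0.727, 0.687, 0.001, 0.0]
wrist_force: [-1.6, 0.6, 8.6]
gripper_width: 0.0256
grip_force: 30.0
```

Request:
step_arm --rows '[{"tx": 0.004,"ty": 0,"tz": 0,"ax": 0,"ay": 0,"az": 0,"grip": 0},{"tx": 0.004,"ty": 0,"tz": 0,"ax": 0,"ay": 0,"az": 0,"grip": 0},{"tx": 0.004,"ty": 0,"tz": 0,"ax": 0,"ay": 0,"az": 0,"grip": 0},{"tx": 0,"ty": 0,"tz": 0,"ax": 0,"ay": 0,"az": 0,"grip": 0}]'

```text
time_s: 14.55
position: [0.4909, 0.2435, 0.299]
ee_rot: [0.727, 0.687, 0.001, 0.0]
wrist_force: [-0.9, -1.1, 8.4]
gripper_width: 0.0257
grip_force: 30.0
```

Request:
step_arm --rows '[{"tx": 0.004,"ty": 0,"tz": 0.0004,"ax": 0,"ay": 0,"az": 0,"grip": 0},{"tx": 0.004,"ty": 0,"tz": 0.0003,"ax": 0,"ay": 0,"az": 0,"grip": 0},{"tx": 0.004,"ty": 0,"tz": 0,"ax": 0,"ay": 0,"az": 0,"grip": 0},{"tx": 0,"ty": 0,"tz": 0,"ax": 0,"ay": 0,"az": 0,"grip": 0}]'

```text
time_s: 15.05
position: [0.4917, 0.256, 0.2986]
ee_rot: [0.727, 0.687, 0.001, 0.0]
wrist_force: [-1.3, 1.1, 10.4]
gripper_width: 0.0255
grip_force: 30.0
```

Request:
step_arm --rows '[{"tx": 0.004,"ty": 0,"tz": 0,"ax": 0,"ay": 0,"az": 0,"grip": 0},{"tx": 0.003,"ty": 0,"tz": 0,"ax": 0,"ay": 0,"az": 0,"grip": 0},{"tx": 0,"ty": 0,"tz": 0,"ax": 0,"ay": 0,"az": 0,"grip": 0}]'

```text
time_s: 15.42
position: [0.4921, 0.2629, 0.2986]
ee_rot: [0.727, 0.687, 0.001, 0.0]
wrist_force: [-1.8, 1.1, 10.6]
gripper_width: 0.0256
grip_force: 30.0
```

The first pass is done at 13 to 16 N. I'll make one return pass, pressing slightly harder.

Request:
step_arm --rows '[{"tx": -0.002,"ty": 0,"tz": 0.0004,"ax": 0,"ay": 0,"az": 0,"grip": 0},{"tx": -0.006,"ty": 0,"tz": 0,"ax": 0,"ay": 0,"az": 0,"grip": 0},{"tx": -0.006,"ty": 0,"tz": 0,"ax": 0,"ay": 0,"az": 0,"grip": 0},{"tx": -0.006,"ty": 0,"tz": 0,"ax": 0,"ay": 0,"az": 0,"grip": 0},{"tx": -0.006,"ty": 0,"tz": 0,"ax": 0,"ay": 0,"az": 0,"grip": 0},{"tx": -0.006,"ty": 0,"tz": 0,"ax": 0,"ay": 0,"az": 0,"grip": 0},{"tx": -0.006,"ty": 0,"tz": 0,"ax": 0,"ay": 0,"az": 0,"grip": 0}]'

```text
time_s: 16.3
position: [0.4899, 0.2248, 0.2985]
ee_rot: [0.727, 0.687, 0.002, -0.0]
wrist_force: [-2.9, 1.4, 13.5]
gripper_width: 0.026
grip_force: 30.0
```

Request:
step_arm --rows '[{"tx": -0.006,"ty": 0,"tz": -0.0001,"ax": 0,"ay": 0,"az": 0,"grip": 0},{"tx": -0.006,"ty": 0,"tz": -0.0001,"ax": 0,"ay": 0,"az": 0,"grip": 0},{"tx": -0.006,"ty": 0,"tz": -0.0001,"ax": 0,"ay": 0,"az": 0,"grip": 0},{"tx": -0.006,"ty": 0,"tz": -0.0001,"ax": 0,"ay": 0,"az": 0,"grip": 0},{"tx": -0.006,"ty": 0,"tz": -0.0001,"ax": 0,"ay": 0,"az": 0,"grip": 0},{"tx": -0.006,"ty": 0,"tz": 0,"ax": 0,"ay": 0,"az": 0,"grip": 0},{"tx": -0.006,"ty": 0,"tz": 0,"ax": 0,"ay": 0,"az": 0,"grip": 0}]'

```text
time_s: 17.18
position: [0.4875, 0.1827, 0.2988]
ee_rot: [0.727, 0.687, 0.001, -0.0]
wrist_force: [-1.8, 0.8, 12.2]
gripper_width: 0.0256
grip_force: 30.0
```

Request:
step_arm --rows '[{"tx": -0.006,"ty": 0,"tz": 0,"ax": 0,"ay": 0,"az": 0,"grip": 0},{"tx": -0.006,"ty": 0,"tz": 0,"ax": 0,"ay": 0,"az": 0,"grip": 0},{"tx": -0.006,"ty": 0,"tz": 0,"ax": 0,"ay": 0,"az": 0,"grip": 0},{"tx": -0.006,"ty": 0,"tz": 0,"ax": 0,"ay": 0,"az": 0,"grip": 0},{"tx": -0.006,"ty": 0,"tz": 0,"ax": 0,"ay": 0,"az": 0,"grip": 0},{"tx": -0.006,"ty": 0,"tz": 0,"ax": 0,"ay": 0,"az": 0,"grip": 0},{"tx": -0.006,"ty": 0,"tz": 0,"ax": 0,"ay": 0,"az": 0,"grip": 0}]'

```text
time_s: 18.05
position: [0.4851, 0.1406, 0.2987]
ee_rot: [0.727, 0.687, 0.001, -0.0]
wrist_force: [-1.7, 1.0, 12.1]
gripper_width: 0.0253
grip_force: 30.0
```

Request:
step_arm --rows '[{"tx": -0.006,"ty": 0,"tz": 0,"ax": 0,"ay": 0,"az": 0,"grip": 0},{"tx": -0.006,"ty": 0,"tz": 0,"ax": 0,"ay": 0,"az": 0,"grip": 0},{"tx": -0.005,"ty": 0,"tz": 0,"ax": 0,"ay": 0,"az": 0,"grip": 0},{"tx": 0,"ty": 0,"tz": 0,"ax": 0,"ay": 0,"az": 0,"grip": 0},{"tx": 0,"ty": 0,"tz": -0.015,"ax": 0,"ay": 0,"az": 0,"grip": 0},{"tx": 0,"ty": 0,"tz": -0.042,"ax": 0,"ay": 0,"az": 0,"grip": 0},{"tx": -0.025,"ty": 0.007,"tz": 0,"ax": 0,"ay": 0,"az": 0,"grip": 0},{"tx": -0.05,"ty": 0.013,"tz": 0,"ax": 0,"ay": 0,"az": 0,"grip": 0},{"tx": -0.05,"ty": 0.013,"tz": 0,"ax": 0,"ay": 0,"az": 0,"grip": 0},{"tx": -0.05,"ty": 0.013,"tz": 0,"ax": 0,"ay": 0,"az": 0,"grip": 0},{"tx": -0.05,"ty": 0.013,"tz": 0,"ax": 0,"ay": 0,"az": -1.1,"grip": 0},{"tx": -0.05,"ty": 0.013,"tz": 0,"ax": 0,"ay": 0,"az": 0,"grip": 0}]'

```text
time_s: 19.55
position: [0.5406, -0.1564, 0.3545]
ee_rot: [0.72, 0.694, -0.0, -0.0]
wrist_force: [0.8, 0.3, -4.9]
gripper_width: 0.0257
grip_force: 30.0
```

Request:
step_arm --rows '[{"tx": -0.025,"ty": 0.006,"tz": 0,"ax": 0,"ay": 0,"az": 0,"grip": 0},{"tx": 0,"ty": 0,"tz": 0,"ax": 0,"ay": 0,"az": 0,"grip": 0},{"tx": 0,"ty": 0,"tz": 0,"ax": 0,"ay": 0,"az": 0,"grip": 0}]'

```text
time_s: 19.92
position: [0.5456, -0.1791, 0.3542]
ee_rot: [0.72, 0.694, -0.0, -0.001]
wrist_force: [-0.2, 0.8, -3.2]
gripper_width: 0.0259
grip_force: 30.0
```

```bash
python3 st.py
python3 - <<'E'
from cell import optics
import cv2
from h import *
d=optics.snapshot('scene');t=optics.snapshot('top');pickle.dump(d,open('s3.pkl','wb'));pickle.dump(t,open('t3.pkl','wb'))
b=lambda d,x0,y0,x1,y1:cv2.resize(d['color'][y0:y1,x0:x1],(390,390),interpolation=2)[:,:,::-1]
cv2.imwrite('pics/g3.png',np.hstack([b(d,200,110,330,240),b(t,195,190,315,310)]))
E
```

```text
19.925 [ 0.5456 -0.1791  0.3542] [-0.214  0.533  0.616  1.816 -0.38   0.915  0.536] F [-0.16  0.75 -3.19] M [-0.04  0.06 -0.05] w 0.02592937640116184 29.990269574554986
[[0.0365, 0.9993, -0.0013], [0.9993, -0.0365, 0.001], [0.0009, -0.0013, -1.0]]
```

View pics/g3.png

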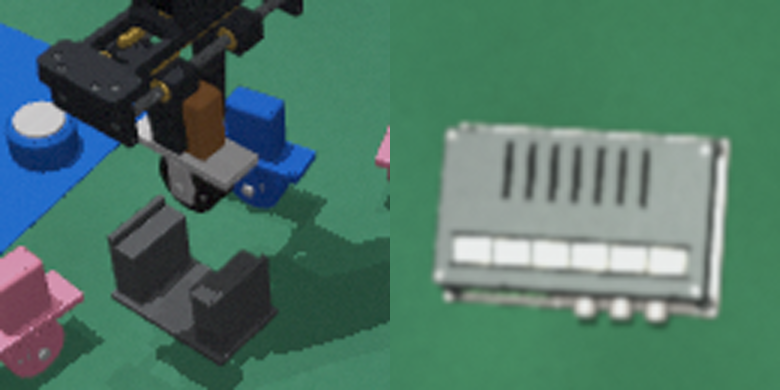

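Roller is upright in the grip, the rest is empty below, and the strip looks even. I'll move over the rest's middle and lower.

Request:
step_arm --rows '[{"tx": -0.015,"ty": 0.002,"tz": 0,"ax": 0,"ay": 0,"az": 0,"grip": 0},{"tx": 0,"ty": 0,"tz": 0,"ax": 0,"ay": 0,"az": 0,"grip": 0},{"tx": 0,"ty": 0,"tz": 0.03,"ax": 0,"ay": 0,"az": 0,"grip": 0},{"tx": 0,"ty": 0,"tz": 0.03,"ax": 0,"ay": 0,"az": 0,"grip": 0},{"tx": 0,"ty": 0,"tz": 0.025,"ax": 0,"ay": 0,"az": 0,"grip": 0},{"tx": 0,"ty": 0,"tz": 0.012,"ax": 0,"ay": 0,"az": 0,"grip": 0},{"tx": 0,"ty": 0,"tz": 0,"ax": 0,"ay": 0,"az": 0,"grip": 0},{"tx": 0,"ty": 0,"tz": 0,"ax": 0,"ay": 0,"az": 0,"grip": 0}]'

```text
time_s: 21.02
position: [0.5478, -0.1956, 0.2586]
ee_rot: [0.72, 0.694, 0.0, 0.001]
wrist_force: [0.1, -0.8, -3.9]
gripper_width: 0.0259
grip_force: 30.0
```

Request:
step_arm --rows '[{"tx": 0,"ty": 0,"tz": 0.006,"ax": 0,"ay": 0,"az": 0,"grip": 0},{"tx": 0,"ty": 0,"tz": 0.004,"ax": 0,"ay": 0,"az": 0,"grip": 0},{"tx": 0,"ty": 0,"tz": 0,"ax": 0,"ay": 0,"az": 0,"grip": 0}]'

```text
time_s: 21.4
position: [0.5471, -0.1951, 0.2473]
ee_rot: [0.72, 0.694, -0.0, -0.0]
wrist_force: [-0.2, 0.5, -4.5]
gripper_width: 0.0262
grip_force: 30.0
```

Request:
step_arm --rows '[{"tx": 0,"ty": 0,"tz": 0.002,"ax": 0,"ay": 0,"az": 0,"grip": 0},{"tx": 0,"ty": 0,"tz": 0,"ax": 0,"ay": 0,"az": 0,"grip": 0}]'

```text
time_s: 21.65
position: [0.5473, -0.1952, 0.2456]
ee_rot: [0.72, 0.694, -0.0, -0.0]
wrist_force: [-1.0, 0.4, -4.1]
gripper_width: 0.026
grip_force: 30.0
```

Request:
step_arm --rows '[{"tx": 0,"ty": 0,"tz": 0.0015,"ax": 0,"ay": 0,"az": 0,"grip": 0},{"tx": 0,"ty": 0,"tz": 0,"ax": 0,"ay": 0,"az": 0,"grip": 0}]'

```text
time_s: 21.9
position: [0.5472, -0.1952, 0.244]
ee_rot: [0.72, 0.694, -0.0, -0.0]
wrist_force: [0.6, 0.2, -4.4]
gripper_width: 0.0258
grip_force: 30.0
```

Request:
step_arm --rows '[{"tx": 0,"ty": 0,"tz": 0.001,"ax": 0,"ay": 0,"az": 0,"grip": 0},{"tx": 0,"ty": 0,"tz": 0,"ax": 0,"ay": 0,"az": 0,"grip": 0}]'

```text
time_s: 22.15
position: [0.5472, -0.1952, 0.243]
ee_rot: [0.72, 0.694, -0.0, -0.0]
wrist_force: [0.1, 0.5, -4.9]
gripper_width: 0.026
grip_force: 30.0
```

Request:
step_arm --rows '[{"tx": 0,"ty": 0,"tz": 0.0005,"ax": 0,"ay": 0,"az": 0,"grip": 0},{"tx": 0,"ty": 0,"tz": 0,"ax": 0,"ay": 0,"az": 0,"grip": 0}]'

```text
time_s: 22.4
position: [0.5473, -0.1953, 0.2428]
ee_rot: [0.72, 0.694, 0.0, 0.0]
wrist_force: [-0.2, -0.4, -1.1]
gripper_width: 0.0257
grip_force: 30.0
```

Contact at 0.2428, the same height as at pick-up. Releasing.

Request:
step_arm --rows '[{"tx": 0,"ty": 0,"tz": 0.0005,"ax": 0,"ay": 0,"az": 0,"grip": 0},{"tx": 0,"ty": 0,"tz": 0,"ax": 0,"ay": 0,"az": 0,"grip": 0.3},{"tx": 0,"ty": 0,"tz": 0,"ax": 0,"ay": 0,"az": 0,"grip": 0.8},{"tx": 0,"ty": 0,"tz": 0,"ax": 0,"ay": 0,"az": 0,"grip": 0.8},{"tx": 0,"ty": 0,"tz": 0,"ax": 0,"ay": 0,"az": 0,"grip": 0.8},{"tx": 0,"ty": 0,"tz": 0,"ax": 0,"ay": 0,"az": 0,"grip": 0.8}]'

```text
time_s: 23.15
position: [0.5473, -0.1953, 0.2421]
ee_rot: [0.72, 0.694, 0.0, 0.0]
wrist_force: [0.2, 1.1, -0.1]
gripper_width: 0.0639
grip_force: 0.0
```

Request:
step_arm --rows '[{"tx": 0,"ty": 0,"tz": -0.02,"ax": 0,"ay": 0,"az": 0,"grip": 0.8},{"tx": 0,"ty": 0,"tz": -0.04,"ax": 0,"ay": 0,"az": 0,"grip": 0.8},{"tx": 0,"ty": 0,"tz": -0.05,"ax": 0,"ay": 0,"az": 0,"grip": 0.8},{"tx": 0,"ty": 0,"tz": -0.05,"ax": 0,"ay": 0,"az": 0,"grip": 0.8},{"tx": 0.05,"ty": -0.03,"tz": 0,"ax": 0,"ay": 0,"az": 0,"grip": 0.8},{"tx": 0.05,"ty": -0.03,"tz": 0,"ax": 0,"ay": 0,"az": 0,"grip": 0.8},{"tx": 0.05,"ty": -0.03,"tz": 0,"ax": 0,"ay": 0,"az": 0,"grip": 0.8},{"tx": 0.05,"ty": 0,"tz": 0,"ax": 0,"ay": 0,"az": 0,"grip": 0.8},{"tx": 0.05,"ty": 0,"tz": 0,"ax": 0,"ay": 0,"az": 0,"grip": 0.8},{"tx": 0,"ty": 0,"tz": 0,"ax": 0,"ay": 0,"az": 0,"grip": 0.8},{"tx": 0,"ty": 0,"tz": 0,"ax": 0,"ay": 0,"az": 0,"grip": 0.8}]'

```text
time_s: 24.52
position: [0.4667, 0.057, 0.4028]
ee_rot: [0.72, 0.694, 0.0, 0.0]
wrist_force: [0.1, 0.6, -0.2]
gripper_width: 0.0708
grip_force: 0.0
```

```bash
python3 st.py
python3 - <<'E'
from cell import optics
from h import *
d=optics.snapshot('scene');t=optics.snapshot('top')
c=t['color'].astype(int);a=blob((c[...,0]>c[...,1]*1.5)&(c[...,1]>c[...,2]*1.3),(390,225,450,265));print(a[1],ray(t,a[1],.118))
b=lambda d,x0,y0,x1,y1:cv2.resize(d['color'][y0:y1,x0:x1],(390,390),interpolation=2)[:,:,::-1]
cv2.imwrite('pics/g4.png',np.hstack([b(d,190,140,320,270),b(t,355,175,485,305)]))
# strip height from pictures: scene s3 vs top t3
t=pickle.load(open('t3.pkl','rb'));s=pickle.load(open('s3.pkl','rb'))
for d,bb in((t,(205,255,290,280)),(s,(380,225,475,280))):
    m=d['color'].min(2)>200;q=np.zeros(m.shape,np.uint8);x0,y0,x1,y1=bb;q[y0:y1,x0:x1]=m[y0:y1,x0:x1]
    n,l,st,ce=cv2.connectedComponentsWithStats(q);print([ce[i].round(1).tolist() for i in range(1,n) if st[i,4]>20])
E
```

```text
24.525 [0.4667 0.057  0.4028] [-0.76   0.263  0.641  2.029 -0.198  0.909 -0.051] F [ 0.07  0.64 -0.16] M [-0.1   0.06 -0.02] w 0.07076915989649488 0.0
[[0.0381, 0.9993, 0.0008], [0.9993, -0.0381, -0.0], [-0.0, 0.0008, -1.0]]
[423.7235023  240.44700461] [[ 0.54513661 -0.19255124  0.118     ]]
[[250.1, 268.1]]
[[398.3, 236.7], [409.3, 243.0], [420.7, 249.4], [432.1, 256.1], [443.8, 262.9], [455.7, 269.6]]
```

View pics/g4.png

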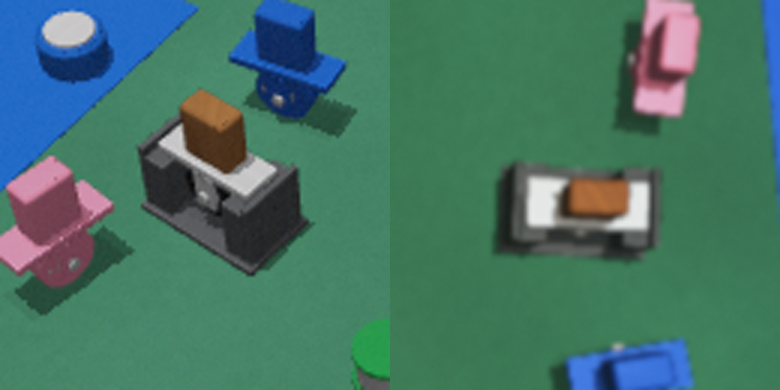

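The roller sits in its rest as it started, and all six sections have dropped by the same amount: the scene view moved 0.7 to 1.1 px down on each. Handing in.

```bash
python3 -c "
from cell import order
print(order.job_done())"
```

```text
the job is handed in; nothing more can be done
None
```

I rolled the strip from end to end and back, pressing about 13–18 N wherever I read the force. The pictures show all six sections down evenly and the roller hanging upright in its rest. I handed the job in at about 24.5 s; it returned no verdict.

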